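Centre the wobbly egg cup on its display stand

ROBOT

A 7-joint arm with a two-finger parallel gripper is mounted at the origin on the work surface. World frame = base frame: x ahead of the robot, y to its left, z up, the work surface at z = 0. Lengths are in m, angles in rad, forces in N, time in s.
With the tool pointing down it reaches from about 0.425 to 0.925 m from the base axis. Payload 6.8 kg.
Tool frame: the origin (TCP) lies midway between the tips of the shut fingers; the grasp point (between the pads) lies 19 mm behind it; z points along the fingers, x is the direction in which the jaws open and shut, and the axes are right-handed (so a half turn about z gives the same grasp; the last joint's range is limited). The gripper opens to 85 mm and grips with 20 to 120 N. Pads are 22 mm wide; open, the fingers measure 114 mm over their backs; the gripper's body (76 mm by 85 mm) begins 54 mm behind the grasp point. The pads swing forward as they close: fully open they stand 13 mm farther back than shut.
Start: joints at [-1.337, 0.477, 0.022, 1.555, -0.011, 1.109, -0.083], TCP at [0.226, 0.636, 0.231] pointing down, gripper open.
Joint ranges: [-2.96, 2.96], [-0.34, 2.1], [-1.41, 1.46], [0.24, 2.44], [-1.37, 4.51], [0.17, 1.92], [-2.96, 2.96]. Speed limits (rad/s): [2.39, 2.39, 3.14, 3.14, 3.14, 3.14, 3.14].

INTERFACE

Orientations are given as a rotation vector (axis times angle).
In Python, from bench import r gives the robot as it stands. The module is installed in compiled form; this text tells all that it offers.
- The arm moves only by the shell command python3 -m pendant 'ROWS' [OPENING] [FORCE]. ROWS is text: rows parted by semicolons, each of 4 numbers parted by spaces: the shift along the tool's x, y, z in cm, then the turn about the tool's z in degrees. A call has 1 to 8 rows; each row shifts and turns the pose as measured when the row begins, along the tool's axes as they then stand; what a row does not reach is not made up. A row lasts 1/12 s, in which the tool goes at most 41.7 mm and 7.16 degrees, less where a joint would pass 70% of its speed; a pose out of reach is approached as far as the arm can. A call with a gripper value outside its range is refused whole. OPENING is the closure in counts, from 0 (fully open) to 255 (shut), set as the call begins (- or left out, the last holds). The fingers move at their own pace and stop on an object; FORCE is the grip in N (left out, the last holds). Time passes only in rows, so rows that do not move let the fingers close. It gives the time, the measured TCP pose, the force and the opening at its end, in the units of the state.
- r.get_obs(): the state, without advancing time (a new reading comes with each control period).
- r.grab_frame(name): name is "scene" or "side" or "wrist"; returns a dict with "color" (480x640x3 uint8, red, green, blue), "fx", "fy", "cx", "cy" (pixels), "R" (3x3) and "t" (3): a world point X has camera coordinates R X + t; the wrist camera has in their place "hand_eye" (4x4, takes a point from camera to tool coordinates, whose origin is the TCP and whose axes are the tool frame's). Camera axes: x right, y down, z forward; pixel columns grow to the right and rows downward; lengths in m; the calibration is good to about 2 mm. A picture is of the moment at which its call begins: read the wrist's pose just before it. There is no depth.
- r.hand_in(): hands the job in, once; it reports no verdict.
The state is a dict: "clock": time; "joints": joint angles; "qvel": joint speeds; "tau": joint torques, N m; "tcp_pos": TCP position; "orientation": TCP orientation; "contact_force": force on the tool from outside, world axes, zero at the start; "moment": the same for the moment, N m; "grip_width": finger opening in m.
Only numpy, scipy, OpenCV 4.12 (cv2) and the standard library are available. Lean on these libraries where they do the work, as an engineer would, in place of code of your own. Each camera call takes 0.05 s, during which the arm holds its last target.

TASK

The blue egg cup, with its boiled egg standing loose in it, is off-centre on its small round stand: without gripping it, nudge it along with light taps of the fingers until its saucer, seen from above, lies wholly inside the red ring on the stand, so that a cover can go over it. Do not pinch, lift or tip the cup, do not touch the egg or let it fall out, and leave the white egg cup and everything else where it is.

Things in the scene. Friction and masses are not known exactly. Their poses are not given: they have to be found in the camera images.
- cup_1: Blue egg cup to centre, loose, about 0.11 kg. Origin: centre of its underside; z up. Narrow foot 40 mm across, 3 mm high; on it a saucer 72 mm across (its widest part), rim 3 to 9 mm above the underside; then the cup, widening to 50 mm across at 36 mm. Pushed level at the saucer's rim it slides; pushed high up, or pressed down on the saucer, it rocks and may tip.
- egg_1: Brown boiled egg standing loose in the blue cup, 40 mm across, 50 mm tall, 45 g; its top is 64 mm above the underside of the cup's foot. Origin: its lower end; z towards its upper end. It wobbles in the cup.
- cup_1_seat (a point): Point in the blue cup's frame, on its axis 14.5 mm above the foot's underside, where the egg's lower end rests.
- stand_1_top (a point): Centre of the flat top of the stand under the blue cup, which is the centre of the red ring. The stand is fixed, 60 mm high with a flat round top 144 mm across, 12 mm thick, of light wood; the painted ring (flush) is 86 mm inside and 96 mm outside diameter, white within. At the start the cup is 19 to 30 mm off this point in any direction.
- cup_2: White egg cup of the same shape with an egg in it (here cup and egg are one piece), already centred on the other stand; to be left alone. Origin: centre of the underside of its foot.
- stand_2_top (a point): Centre of the top of the other, identical fixed stand, under the white cup. The two stands' centres are at least 260 mm apart; which is on the left varies.
- dish: White sauce dish 68 mm across, 28 mm high, between the stands. Bystander; origin under its centre.
- pepper: Amber pepper jar 36 mm across, 52 mm high, between the stands. Bystander; origin under its centre.
- spoon: Wooden spoon 160 mm long lying crosswise just beyond the stands. Bystander.
- bowls: Stack of paper bowls 114 mm across, 70 mm high, to the right of the stands. Bystander; origin under its centre.
- papercup: White paper cup, upside down, 74 mm across, 85 mm high, to the left of the stands. Bystander; origin under its centre.
There are look-alikes about, which are no part of the job. What is shaped like the part that bears stand_2_top but green or pink is not meant. What is shaped like the part that bears stand_1_top but purple is not meant.

How it is judged:
By the outcome, as a careful person would: the job done as asked, in the order asked, and still so for the second after the job is handed in, with the robot touching nothing.
It also fails if it takes over 38 s, if anything falls off the work surface, if the arm or the gripper's body presses on something with over 40 N, if the wrist force passes 120 N, or if a joint passes its speed limit or range.

## Working session

There is one attempt and no reset: what is moved stays moved. The work goes in short steps, Python scripts to look and compute and a shell command to move; the robot and the scene stay as the last step left them, time stands still between calls to the robot, and variables do not carry over. Pictures are saved under pics/ and viewed, and the job is handed in when it is done.

```bash
mkdir -p pics; cat > h.py <<'E'
import numpy as np, cv2
from scipy.spatial.transform import Rotation as Ro
from bench import r
def grab(n,fn):
    f=r.grab_frame(n); cv2.imwrite('pics/'+fn,f['color'][:,:,::-1]); return f
def ray(f,u,v,z):
    R=np.array(f['R']);t=np.array(f['t']);c=-R.T@t
    d=R.T@np.array([(u-f['cx'])/f['fx'],(v-f['cy'])/f['fy'],1]); s=(z-c[2])/d[2]; return c+s*d
def proj(f,X):
    p=np.array(f['R'])@np.array(X)+np.array(f['t']); return p[0]/p[2]*f['fx']+f['cx'],p[1]/p[2]*f['fy']+f['cy']
E
python3 - <<'E'
from h import *
np.set_printoptions(precision=4,suppress=True)
o=r.get_obs();print(o)
for n in('scene','side','wrist'):
    f=grab(n,n+'0.png')
    print(n,f['fx'],f['fy'],f['cx'],f['cy'])
    if 'R' in f: print(-np.array(f['R']).T@f['t'])
    else: print(f['hand_eye'])
E
```

```text
{'clock': 0.0, 'joints': array([-1.3371,  0.4778,  0.0223,  1.5565, -0.0115,  1.1093, -0.0831]), 'qvel': array([-0.0005, -0.0016,  0.0001,  0.0006, -0.002 , -0.0007, -0.0007]), 'tau': array([ -0.0006, -59.6454,   1.6077, -28.1199,   0.0124,   0.0092,
         0.    ]), 'tcp_pos': array([0.2261, 0.6354, 0.2303]), 'orientation': array([ 2.5659,  1.8106, -0.0023]), 'contact_force': array([ 0.2144, -0.5775,  0.4366]), 'moment': array([-0.0168, -0.0318,  0.0152]), 'grip_width': 0.08516307099489821}
scene 454.0317845528382 454.0317845528382 317.22088559177166 241.57161277502084
[ 1.04   -0.1347  0.989 ]
side 570.1612293472629 570.1612293472629 316.7760310766813 233.50391134222738
[ 0.0323 -0.8459  0.9189]
wrist 404.91240981319396 404.91240981319396 316.0797060982803 237.9862863477015
[[ 1.     -0.0013 -0.0004 -0.0006]
 [ 0.0014  0.9576  0.288  -0.0724]
 [-0.     -0.288   0.9576 -0.1429]
 [ 0.      0.      0.      1.    ]]
```

View pics/scene0.png

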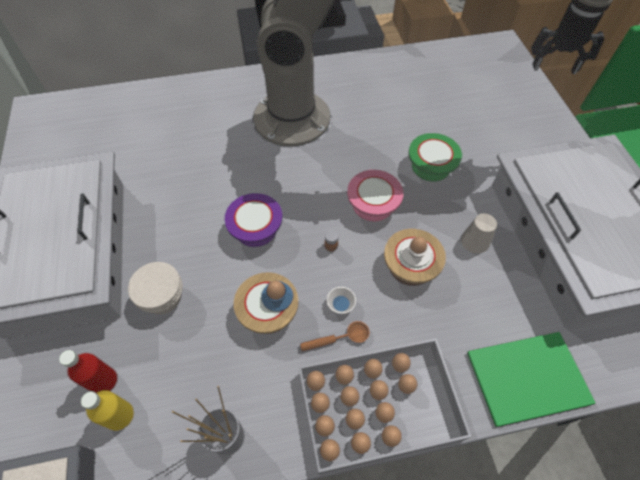

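View pics/side0.png

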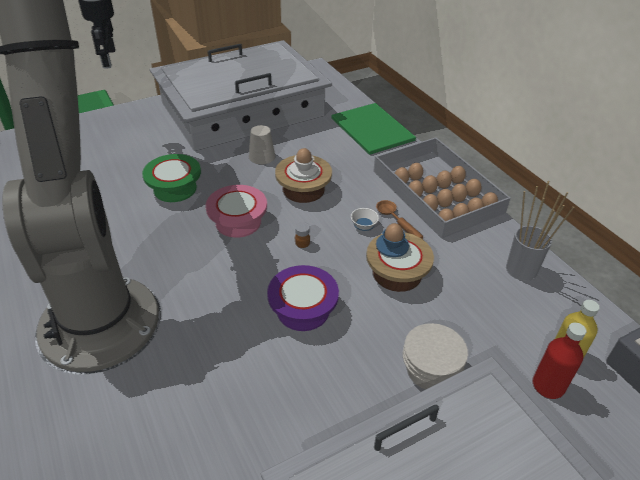

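View pics/wrist0.png

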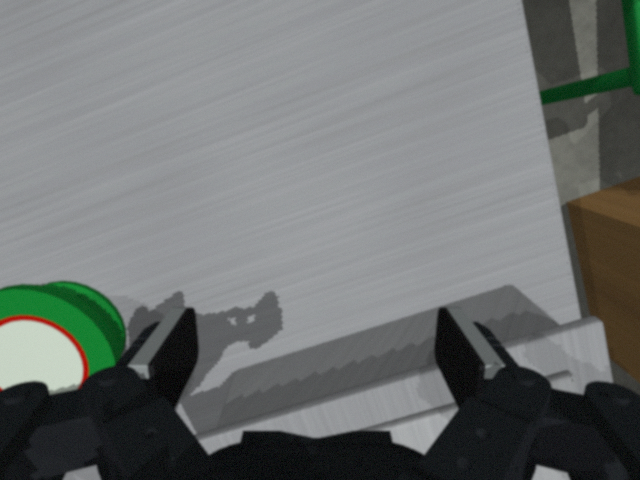

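The scene view shows wooden stands at (266,303), with the blue cup at (277,293), and at (415,257), with the white cup. The look-alikes are purple (253,218), pink (376,193) and green (435,156). The target is the wooden stand under the blue cup; I'll check it in an enlarged crop.

```bash
python3 - <<'E'
from h import *
a=cv2.imread('pics/scene0.png')[255:350,215:325];b=cv2.imread('pics/side0.png')[205:300,350:450]
cv2.imwrite('pics/crop0.png',np.hstack([cv2.resize(a,(440,380),interpolation=2)[:, :400],cv2.resize(b,(400,380),interpolation=2)]))
E
```

```text
(no output)
```

View pics/crop0.png

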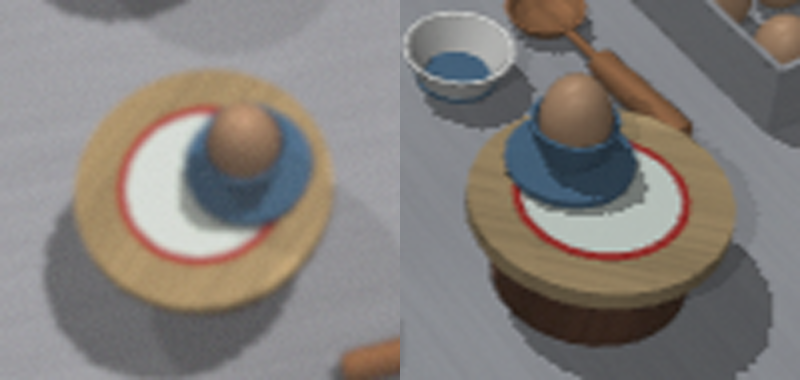

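```bash
cat >> h.py <<'E'
from scipy.optimize import least_squares
def cfit(P,rad):
    P=np.asarray(P)[:,:2]
    return least_squares(lambda c:np.hypot(*(P-c).T)-rad,P.mean(0),loss='soft_l1',f_scale=0.0015)
def W(f,uv,z): return np.array([ray(f,u,v,z) for u,v in uv])
def measure(f,ctr,hw=60,show=None):
    """ring centre and saucer centre; ctr = approx stand world xyz"""
    img=f['color']; u0,v0=map(int,proj(f,ctr)); y0,x0=max(v0-hw,0),max(u0-hw,0)
    c=img[y0:v0+hw,x0:u0+hw]; hsv=cv2.cvtColor(c,cv2.COLOR_RGB2HSV).astype(int); H,S,V=hsv[...,0],hsv[...,1],hsv[...,2]
    red=((H<6)|(H>172))&(S>140)&(V>70)
    ys,xs=np.nonzero(red); P=W(f,np.c_[xs+x0,ys+y0],ctr[2]); 
    k=np.hypot(*(P[:,:2]-np.array(ctr)[:2]).T)<0.065; s=cfit(P[k],0.0455); rc=s.x
    res=np.hypot(*(P[k][:,:2]-rc).T)-.0455
    blue=(((H>95)&(H<125)&(S>90)&(V>35))*255).astype(np.uint8)
    n,l,st,_=cv2.connectedComponentsWithStats(blue); 
    Pb=None
    best=max(range(1,n),key=lambda i:st[i,4] if np.hypot(*(ray(f,_[i][0]+x0,_[i][1]+y0,ctr[2])[:2]-np.array(ctr)[:2]))<.09 else 0)
    cs,_2=cv2.findContours((l==best).astype(np.uint8),cv2.RETR_EXTERNAL,cv2.CHAIN_APPROX_NONE)
    cnt=max(cs,key=len)[:,0,:]+[x0,y0]
    # half pixel grow outward is ignored; keep lower-image / outer part: points at rim height
    Pb=W(f,cnt,ctr[2]+0.008); cam=-np.array(f['R']).T@np.array(f['t'])
    c0=Pb[:,:2].mean(0)
    for _3 in range(6):
        d=cam[:2]-c0; d/=np.linalg.norm(d); q=Pb[:,:2]-c0
        kk=(q@d>-0.020)&(abs(np.hypot(*q.T)-.036)<(.012 if _3<3 else .004))
        s2=cfit(Pb[kk],.0355); c0=s2.x
    return rc,np.std(res),k.sum(),c0,np.std(np.hypot(*(Pb[kk][:,:2]-c0).T)),kk.sum()
E
python3 - <<'E'
from h import *
np.set_printoptions(precision=4,suppress=True)
fs={n:r.grab_frame(n) for n in('scene','side')}
f=fs['scene']; c=ray(f,265,302,.06); print(c)
for n,f in fs.items():
    m=measure(f,c); print(n,m, m[3]-m[0])
f=fs['scene']
for nm,u,v,z in[('white',415,256,.06),('pepper',331,241,.02),('dish',341,301,.02),('spoonbowl',358,333,.01),('spoonend',302,345,.01),('purple',253,216,.06),('bowls',156,285,.07),('pink',376,190,.06)]: print(nm,ray(f,u,v,z))
E
```

```text
[ 0.6161 -0.1665  0.06  ]
scene (array([ 0.6812, -0.1682]), np.float64(0.0), np.int64(1), array([ 0.6086, -0.1442]), np.float64(0.0013427420934092366), np.int64(37)) [-0.0727  0.024 ]
side (array([ 0.6127, -0.1675]), np.float64(0.0011209444323849618), np.int64(113), array([ 0.6085, -0.1425]), np.float64(0.0012433897802796951), np.int64(51)) [-0.0042  0.0251]
white [0.5721 0.1954 0.06  ]
pepper [0.4678 0.0176 0.02  ]
dish [0.6313 0.0047 0.02  ]
spoonbowl [0.7108 0.0256 0.01  ]
spoonend [ 0.7124 -0.1028  0.01  ]
purple [ 0.381  -0.1622  0.06  ]
bowls [ 0.5299 -0.3993  0.07  ]
pink [0.3652 0.1582 0.06  ]
```

```bash
sed -i 's/red=.*/red=((H<7)|(H>170))\&(S>95)\&(V>70)/' h.py
python3 - <<'E'
from h import *
np.set_printoptions(precision=4,suppress=True)
c=np.array([.6135,-.1675,.06])
for n in('scene','side'):
    f=r.grab_frame(n); 
    m=measure(f,c); print(n,m, m[3]-m[0])
E
```

```text
scene (array([ 0.6127, -0.1653]), np.float64(0.0008126722439176205), np.int64(101), array([ 0.6071, -0.1433]), np.float64(0.0014723580759971864), np.int64(36)) [-0.0056  0.0221]
side (array([ 0.6125, -0.1672]), np.float64(0.0013740827194017127), np.int64(144), array([ 0.6085, -0.1425]), np.float64(0.0012433897802796951), np.int64(51)) [-0.0041  0.0247]
```

```bash
cat >> h.py <<'E'
def plan(target,ang):
    o=r.get_obs(); R=Ro.from_rotvec(o['orientation']).as_matrix(); p=o['tcp_pos']
    ya=np.degrees(np.arctan2(R[1,1],R[0,1])); turn=-(((ang-ya)+180)%360-180)
    print('clock',round(o['clock'],3),'tcp',p.round(4),'yang',round(ya,2),'turn deg',round(turn,2),'tilt',R[:,2].round(4),
      'shift cm now',(R.T@(np.array(target)-p)*100).round(2),'F',o['contact_force'].round(2),'j7',o['joints'][6].round(3))
E
python3 -m pendant '0 0 0 7.1;0 0 0 7.1;0 0 0 7.1;0 0 0 7.1;0 0 0 7.1;0 0 0 7.1;0 0 0 7.1;0 0 0 7.1' 255 20
python3 -c "
from h import *
plan([.5953,-.0821,.20],-78.4)"
```

```text
clock: 1.02
tcp_pos: [0.2263, 0.6354, 0.2308]
orientation: [3.121, 0.353, -0.002]
contact_force: [0.3, 0.3, 0.2]
grip_width: 0.0
clock 1.017 tcp [0.2263 0.6354 0.2308] yang -77.09 turn deg 1.31 tilt [-1.e-03 -6.e-04 -1.e+00] shift cm now [19.93 78.18  3.09] F [0.35 0.27 0.19] j7 -0.993
```

```bash
python3 -m pendant '0.98 3.8 0 1.3;0.98 3.9 0 0;0.98 3.9 0 0;0.98 3.9 0 0;0.98 3.9 0 0;0.98 3.9 0 0;0.98 3.9 0 0;0.98 3.9 0 0'
python3 -m pendant '0.98 3.9 0 0;0.98 3.9 0 0;0.98 3.9 0 0;0.98 3.9 0 0;0.98 3.9 0 0;0.98 3.9 0 0;0.98 3.9 0 0;0.98 3.9 0 0'
python3 -c "
from h import *
plan([.5953,-.0821,.20],-78.4)"
```

```text
clock: 1.68
tcp_pos: [0.3621, 0.3463, 0.2282]
orientation: [-3.118, -0.335, 0.004]
contact_force: [0.8, 1.1, 0.7]
grip_width: 0.0003
clock: 2.35
tcp_pos: [0.5078, 0.0465, 0.2285]
orientation: [-3.111, -0.337, -0.005]
contact_force: [1.3, 1.1, 0.0]
grip_width: 0.0001
clock 2.35 tcp [0.5078 0.0465 0.2285] yang -77.62 turn deg 0.78 tilt [ 0.0018  0.0123 -0.9999] shift cm now [ 5.78 14.47  2.71] F [1.27 1.11 0.04] j7 0.172
```

```bash
python3 -m pendant '1.4 3.6 0 0.8;1.4 3.6 0 0;1.4 3.6 0 0;1.2 2.5 0 0;0 0 0 0;0 0 0 0'
python3 - <<'E'
from h import *
plan([.5953,-.0821,.1],-78.4)
for n in('scene','side'):
    f=grab(n,n+'1.png'); m=measure(f,np.array([.6126,-.1663,.06])); print(n,m[3]-m[0],m[0],m[3],m[2],m[5])
E
```

```text
clock: 2.85
tcp_pos: [0.5927, -0.0904, 0.2286]
orientation: [-3.12, -0.297, -0.012]
contact_force: [0.0, 0.7, 0.8]
grip_width: 0.0002
clock 2.85 tcp [ 0.5927 -0.0904  0.2286] yang -79.13 turn deg -0.73 tilt [ 0.0069  0.0084 -0.9999] shift cm now [ 0.3  -0.67 12.87] F [0.03 0.71 0.77] j7 0.49
scene [-0.00737401  0.02440041] [ 0.61268096 -0.16542325] [ 0.60530695 -0.14102283] 104 44
side [-0.00401015  0.02475326] [ 0.61249871 -0.16720901] [ 0.60848856 -0.14245575] 143 51
```

View pics/side1.png

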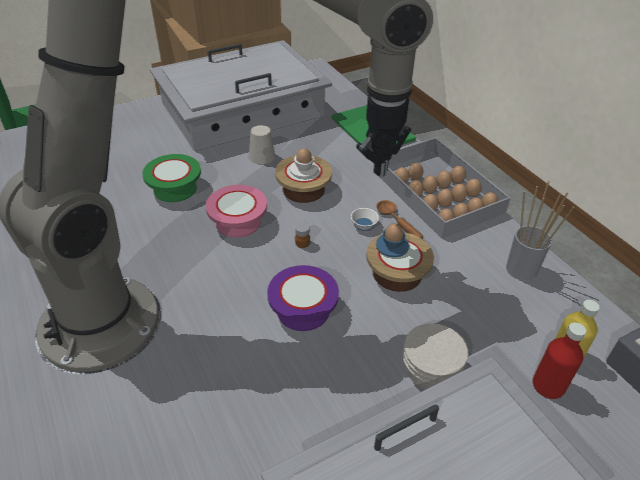

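```bash
python3 -m pendant '0.2 -1.1 2 -0.7;0 0 3 0;0 0 3 0;0 0 3 0;0 0 2 0;0 0 0 0;0 0 0 0'
python3 - <<'E'
from h import *
plan([.5945,-.078,.065],-78.4)
E
```

```text
clock: 3.53
tcp_pos: [0.5921, -0.061, 0.0973]
orientation: [-3.105, -0.346, -0.02]
contact_force: [1.0, 0.5, 0.5]
grip_width: 0.0001
clock 3.533 tcp [ 0.5921 -0.061   0.0973] yang -77.3 turn deg 1.1 tilt [ 0.0109  0.0183 -0.9998] shift cm now [-0.19  1.76  3.2 ] F [1.02 0.45 0.48] j7 0.577
```

```bash
python3 -m pendant '-0.1 0.6 1 0.6;-0.1 0.6 1 0;0 0.2 0.7 0;0 0 0 0;0 0 0 0'
python3 - <<'E'
from h import *
plan([.5945,-.078,.065],-78.4)
for n in('scene','side'): grab(n,n+'2.png')
a=cv2.imread('pics/scene2.png')[235:355,195:345];b=cv2.imread('pics/side2.png')[160:300,320:460]
cv2.imwrite('pics/crop2.png',np.hstack([cv2.resize(a,(400,320),interpolation=2),cv2.resize(b,(400,400),interpolation=2)[:320]]))
E
```

```text
clock: 3.95
tcp_pos: [0.5962, -0.0739, 0.0723]
orientation: [-3.106, -0.333, -0.031]
contact_force: [0.4, 0.3, -0.4]
grip_width: 0.0
clock 3.95 tcp [ 0.5962 -0.0739  0.0723] yang -77.77 turn deg 0.63 tilt [ 0.0177  0.0196 -0.9997] shift cm now [-0.27  0.38  0.72] F [ 0.4   0.26 -0.38] j7 0.615
```

View pics/crop2.png

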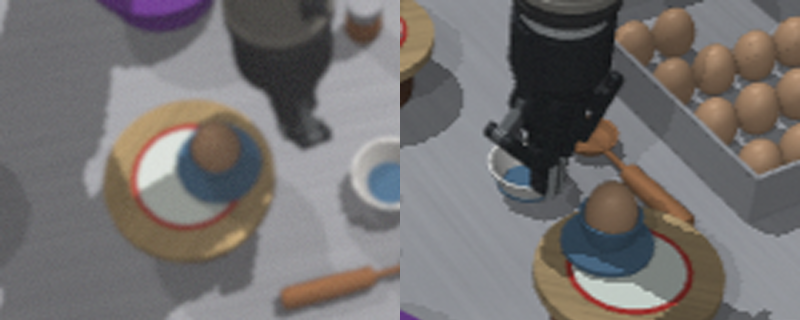

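```bash
python3 -m pendant '0 0.4 0.4 0;0 0.4 0.3 0;0 0.2 0.05 0;0 0 0 0'
python3 - <<'E'
from h import *
plan([.6075-.212*.049,-.1425+.977*.049,.0645],-77.8)
E
```

```text
clock: 4.38
tcp_pos: [0.5996, -0.0843, 0.0653]
orientation: [-3.106, -0.333, -0.034]
contact_force: [0.1, -0.3, 0.3]
grip_width: 0.0001
clock 4.383 tcp [ 0.5996 -0.0843  0.0653] yang -77.74 turn deg 0.06 tilt [ 0.02    0.0197 -0.9996] shift cm now [-0.46  0.96  0.05] F [ 0.05 -0.26  0.33] j7 0.638
```

```bash
python3 -m pendant '0 0.2 0 0;0 0.2 0 0;0 0.2 0 0;0 0.15 0 0;0 0 0 0'
python3 - <<'E'
from h import *
plan([.6075-.212*.047,-.1425+.977*.047,.0645],-77.8)
for n in('scene','side'):
    f=grab(n,n+'3.png'); m=measure(f,np.array([.6126,-.1663,.06])); print(n,m[3]-m[0],m[0],m[3],m[2],m[5])
a=cv2.imread('pics/scene3.png')[235:355,195:345];b=cv2.imread('pics/side3.png')[160:300,320:460]
cv2.imwrite('pics/crop3.png',np.hstack([cv2.resize(a,(400,320),interpolation=2),cv2.resize(b,(400,400),interpolation=2)[:320]]))
E
```

```text
clock: 4.8
tcp_pos: [0.6014, -0.0926, 0.0652]
orientation: [-3.106, -0.333, -0.034]
contact_force: [-0.4, 1.4, 0.4]
grip_width: 0.0003
clock 4.8 tcp [ 0.6014 -0.0926  0.0652] yang -77.77 turn deg 0.03 tilt [ 0.02    0.0198 -0.9996] shift cm now [-0.46  0.31  0.06] F [-0.36  1.38  0.38] j7 0.651h.py:14: RuntimeWarning: Mean of empty slice.
  return least_squares(lambda c:np.hypot(*(P-c).T)-rad,P.mean(0),loss='soft_l1',f_scale=0.0015)
  ret = um.true_divide(
Traceback (most recent call last):
  File "h.py", line 36, in measure
    s2=cfit(Pb[kk],.0355); c0=s2.x
  File "h.py", line 14, in cfit
    return least_squares(lambda c:np.hypot(*(P-c).T)-rad,P.mean(0),loss='soft_l1',f_scale=0.0015)
ValueError: Initial guess is outside of provided bounds
```

```bash
cat >> h.py <<'E'
def look(k,names=('scene','side')):
    fs={n:grab(n,n+k+'.png') for n in names}
    for n,f in fs.items():
        try:
            m=measure(f,np.array([.6126,-.1663,.06])); print(n,'off',(m[3]-m[0]).round(4),'ring',m[0].round(4),'cup',m[3].round(4),m[2],m[5])
        except Exception as e: print(n,'fail')
    a=cv2.imread(f'pics/scene{k}.png')[235:355,195:345];b=cv2.imread(f'pics/side{k}.png')[160:300,320:460]
    cv2.imwrite(f'pics/crop{k}.png',np.hstack([cv2.resize(a,(400,320),interpolation=2),cv2.resize(b,(400,400),interpolation=2)[:320]]))
E
python3 -c "
from h import *
look('4')"
```

```text
scene fail
side off [-0.004   0.0246] ring [ 0.6125 -0.1672] cup [ 0.6085 -0.1426] 143 49h.py:14: RuntimeWarning: Mean of empty slice.
  return least_squares(lambda c:np.hypot(*(P-c).T)-rad,P.mean(0),loss='soft_l1',f_scale=0.0015)
  ret = um.true_divide(
```

View pics/crop4.png

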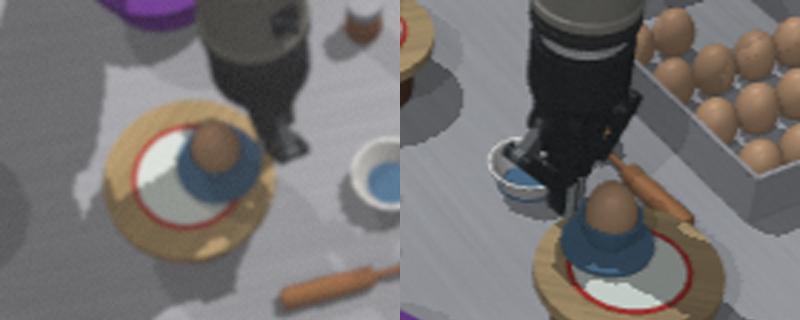

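```bash
python3 -m pendant '0 0.1 0 0;0 0.12 0 0;0 0.12 0 0;0 0.12 0 0;0 0.12 0 0;0 0.12 0 0;0 0.1 0 0;0 0 0 0'
python3 -W ignore -c "
from h import *
look('5')
plan([.6,-.1,.065],-77.8)"
```

```text
clock: 5.62
tcp_pos: [0.6032, -0.0982, 0.0652]
orientation: [-3.103, -0.337, -0.034]
contact_force: [0.0, 0.4, 0.9]
grip_width: 0.0
scene fail
side off [-0.0025  0.0197] ring [ 0.6125 -0.1672] cup [ 0.61   -0.1475] 144 51
clock 5.717 tcp [ 0.6033 -0.0981  0.0652] yang -77.6 turn deg 0.2 tilt [ 0.0193  0.0226 -0.9996] shift cm now [-0.36  0.11  0.01] F [0.72 0.93 0.58] j7 0.664
```

View pics/crop5.png

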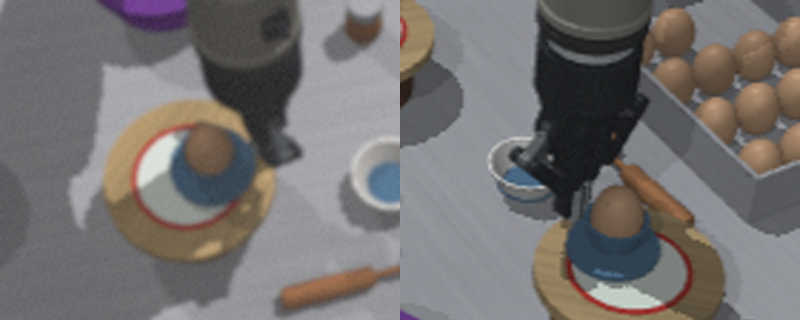

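```bash
python3 -m pendant '0 0.1 0 0;0 0.14 0 0;0 0.15 0 0;0 0.15 0 0;0 0.15 0 0;0 0.14 0 0;0 0.1 0 0;0 0 0 0'
python3 -W ignore -c "
from h import *
look('6')
plan([.6,-.1,.065],-77.8)"
```

```text
clock: 6.38
tcp_pos: [0.6056, -0.1076, 0.0651]
orientation: [-3.102, -0.337, -0.034]
contact_force: [-0.0, 1.9, 1.3]
grip_width: -0.0003
scene fail
side off [-0.0005  0.0099] ring [ 0.6125 -0.1672] cup [ 0.612  -0.1573] 146 51
clock 6.483 tcp [ 0.6055 -0.1075  0.0651] yang -77.57 turn deg 0.23 tilt [ 0.0193  0.0233 -0.9995] shift cm now [-0.38 -0.85  0.02] F [0.65 1.48 0.2 ] j7 0.679
```

View pics/crop6.png

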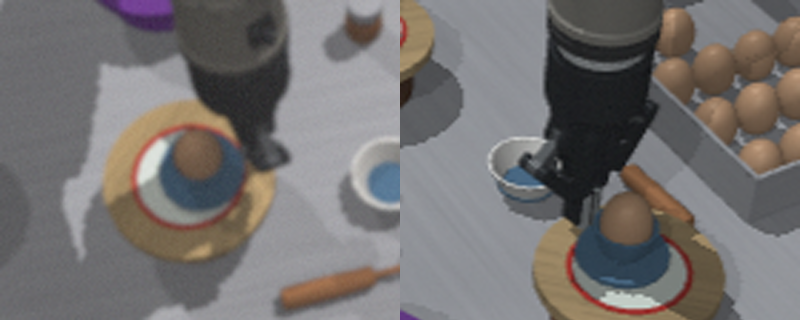

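```bash
python3 -m pendant '0 0.1 0 0;0 0.13 0 0;0 0.14 0 0;0 0.14 0 0;0 0.14 0 0;0 0.13 0 0;0 0.1 0 0;0 0 0 0'
python3 -W ignore -c "
from h import *
look('7')
plan([.6,-.1,.065],-77.8)"
```

```text
clock: 7.15
tcp_pos: [0.6077, -0.1162, 0.065]
orientation: [-3.101, -0.338, -0.034]
contact_force: [-0.6, 2.1, 2.3]
grip_width: 0.0002
scene fail
side off [0.0012 0.0014] ring [ 0.6126 -0.1672] cup [ 0.6137 -0.1659] 155 53
clock 7.25 tcp [ 0.6077 -0.1162  0.065 ] yang -77.53 turn deg 0.27 tilt [ 0.0192  0.0241 -0.9995] shift cm now [-0.4  -1.74  0.03] F [-0.78  0.93  0.81] j7 0.693
```

View pics/crop7.png

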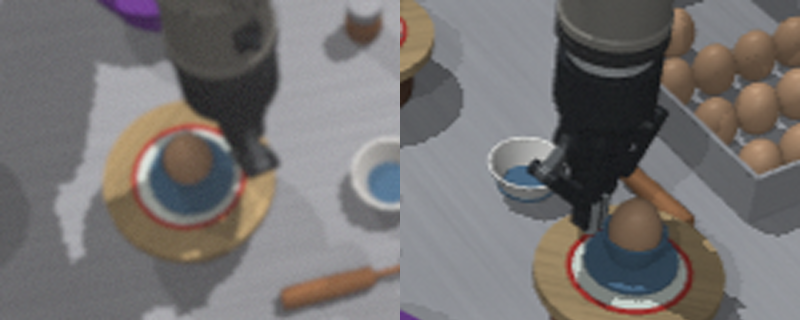

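Saucer centred to about 2 mm by the side view. I'll back straight off, then raise, and re-measure without the arm's shadow.

```bash
python3 -m pendant '0 -0.15 0 0;0 -0.3 0 0;0 -0.6 0 0;0 -1 -0.3 0;0 -1 -1 0;0 -1 -2 0;0 -1 -3 0;0 -1 -4 0'
python3 -m pendant '0 -2 -3.5 0;0 -3.5 -2 0;0 -3.5 -1 0;0 -3.5 0 0;0 -3.5 0 0;0 -2 0 0;0 0 0 0;0 0 0 0'
python3 -W ignore -c "
from h import *
look('8')
plan([.6,-.1,.065],-77.8)"
```

```text
clock: 7.92
tcp_pos: [0.5852, -0.0568, 0.1637]
orientation: [-3.104, -0.333, -0.007]
contact_force: [1.4, 0.1, 0.8]
grip_width: -0.0002
clock: 8.58
tcp_pos: [0.5451, 0.1332, 0.2464]
orientation: [-3.098, -0.34, -0.033]
contact_force: [0.6, -1.4, 0.1]
grip_width: 0.0004
scene fail
side off [0.0013 0.0013] ring [ 0.6125 -0.1672] cup [ 0.6138 -0.1659] 160 54
clock 8.683 tcp [0.5455 0.1318 0.2462] yang -77.57 turn deg 0.23 tilt [ 0.0181  0.0266 -0.9995] shift cm now [-0.08 24.2  17.59] F [ 0.7  -0.07  0.43] j7 0.071
```

View pics/crop8.png

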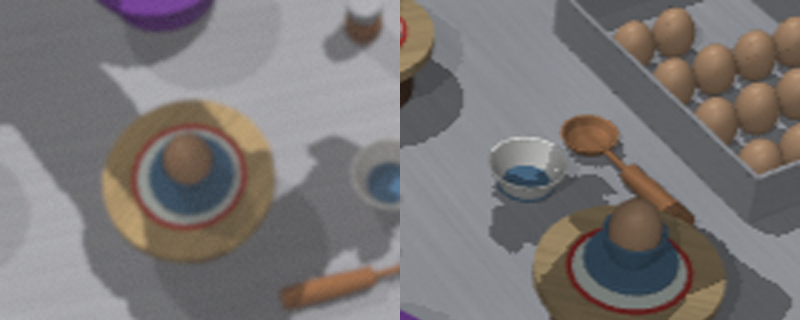

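View pics/scene8.png

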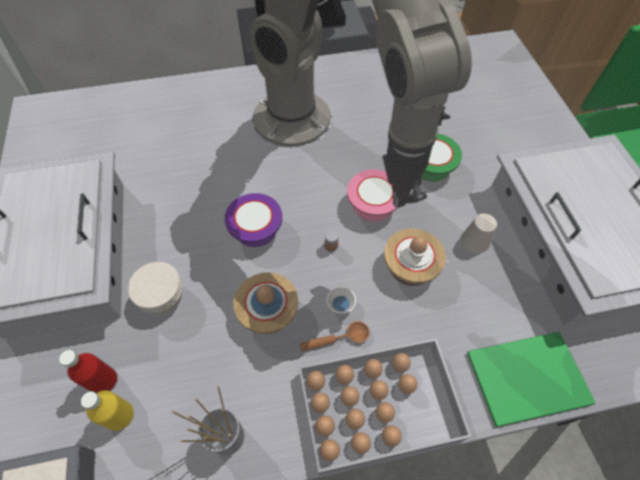

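```bash
sed -i 's/(S>95)&(V>70)/(S>85)\&(V>45)/; s/(S>90)&(V>35)/(S>65)\&(V>20)/' h.py
python3 -W ignore - <<'E'
from h import *
look('9')
c=cv2.imread('pics/scene9.png')[265:340,225:310]; cv2.imwrite('pics/zoom9.png',cv2.resize(c,None,fx=7,fy=7,interpolation=2))
E
```

```text
scene off [0.0001 0.    ] ring [ 0.6127 -0.165 ] cup [ 0.6128 -0.165 ] 153 44
side off [0.0013 0.0013] ring [ 0.6126 -0.1673] cup [ 0.6138 -0.166 ] 163 53
```

View pics/zoom9.png

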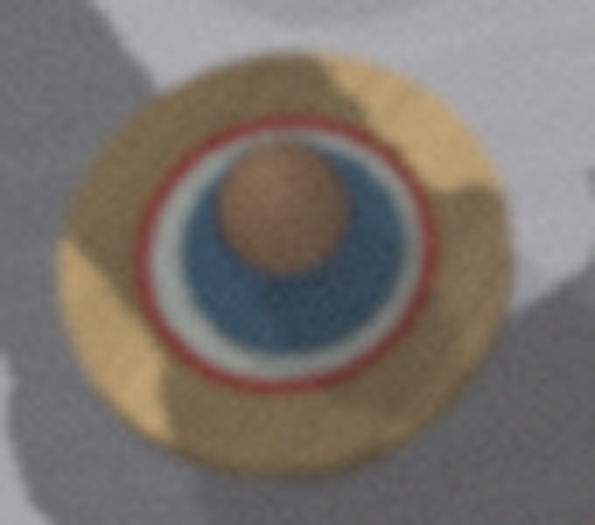

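```bash
python3 -c "
from h import *
print(r.get_obs()['clock'], r.hand_in())"
```

```text
the job is handed in; nothing more can be done
8.7833 None
```

The blue egg cup is centred on its stand, and I handed the job in at 8.8 s. I used the side of the shut fingers against the saucer's rim, in three slow pushes of about 23 mm in total. There was no gripping and the fingers never touched the egg. The arm then backed straight off and clear.

**Last checks:**
- **Side view:** the saucer centre is 1.8 mm from the ring centre, against the 7 mm allowed.
- **Scene view:** it gave about 0.1 mm, and an enlarged crop shows white all round the saucer inside the ring. That crop's white band is wider on the left than on the right, which fits the side view's 1–2 mm offset.
- **Egg and everything else:** the egg is still standing in the cup. In the final pictures the white cup, dish, pepper, spoon, bowls and paper cup look unmoved; I did not measure their positions.

**What failed or disagreed:**
- **Scene measurement:** it failed while the arm's shadow lay over the stand. I steered by the side view alone and got the scene number back at the end by loosening the colour thresholds.
- **Camera agreement:** the two views differ by about 2 mm on absolute positions, within the stated calibration.

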